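Set a tape roll at the edge-check lamp and hold its sprung shutter half open

ROBOT

A 6-joint arm with a two-finger parallel gripper is mounted at the origin on the work surface. World frame = base frame: x ahead of the robot, y to its left, z up, the work surface at z = 0. Lengths are in mm, angles in rad, forces in N, time in s.
With the tool pointing down it reaches from about 350 to 875 mm from the base axis. Payload 4.2 kg.
Tool frame: the origin (TCP) lies between the finger pads; the fingertips stand 25 mm ahead of it and the grasp point (between the pads) lies 6 mm ahead of it; z points along the fingers, y is the line along which they close (so a half turn about z gives the same grasp; the last joint's range is limited). The gripper opens to 85 mm and grips with 20 to 120 N. Pads are 22 mm wide; open, the fingers measure 114 mm over their backs; the gripper's body (76 mm by 85 mm) begins 54 mm behind the grasp point. The pads swing forward as they close: fully open they stand 13 mm farther back than shut.
Start: joints at [1.502, 0.385, 0.008, 0, -1.194, -0.259], TCP at [201.193, 591.71, 256.312] pointing down, gripper open.
Joint ranges: [-3.14, 3.14], [-1.21, 2.06], [-1.07, 1.41], [-3.16, 2.05], [-2.99, -0.16], [-3.1, 3.1]. Speed limits (rad/s): [2.79, 2.79, 3.14, 3.14, 3.14, 3.14].

INTERFACE

Orientations are given as a unit quaternion [x, y, z, w].
In Python, from bench import arm gives the robot as it stands.
- The arm moves only by the shell command python3 -m pendant 'ROWS'. ROWS is JSON, a list of rows, each a list of 7 numbers: the shift along the tool's x, y, z in m, then the turn, a rotation vector about the tool's x, y, z in degrees, then the finger opening in m, from 0 to 0.0854. In form: [[x, y, z, wx, wy, wz, fingers], ...]. A call has 1 to 12 rows; each row shifts and turns the commanded pose from where the row before left it, along the tool's axes as they then stand; what a row does not reach is not made up. A row lasts 1/10 s, in which the tool goes at most 50 mm and 8.59 degrees, less where a joint would pass 70% of its speed; a pose out of reach is approached as far as the arm can. A call is refused whole if a number of a shift passes 0.05 or a number of a turn 8.59, either way. A call with a gripper value outside its range is refused whole. The fingers move at their own pace and stop on an object; the grip force is fixed at half the most. Time passes only in rows, so rows that do not move let the fingers close. It gives the time, the measured TCP pose, the force, the opening and the grip force at its end, in the units of the state.
- arm.read_state(): the state, without advancing time (a new reading comes with each control period).
- arm.get_image(name): name is "scene" or "side" or "wrist"; returns a dict with "image" (480x640x3 uint8, red, green, blue), "fx", "fy", "cx", "cy" (pixels), "xyz" and "rotation" of the camera in the world. Camera axes: x right, y down, z forward; pixel columns grow to the right and rows downward; lengths in mm; the calibration is good to about 2 mm. The wrist camera is an equidistant fisheye: a pixel r from the principal point sees the ray r / f radians off the axis. A picture is of the moment at which its call begins. There is no depth.
- arm.job_done(): hands the job in; it is judged then, once.
The state is a dict: "clock": time; "joints": joint angles; "joint_vel": joint speeds; "joint_efforts": joint torques, N m; "position": TCP position; "ee_rot": TCP orientation; "contact_force": force on the tool from outside, world axes, zero at the start; "wrist_torque": the same for the moment, N m; "gripper_width": finger opening in mm; "grasp_force": force on a finger pad.
Only numpy, scipy, OpenCV 4.12 (cv2) and the standard library are available. Lean on these libraries where they do the work, as an engineer would, in place of code of your own. Each camera call takes 0.05 s, during which the arm holds its last target. There are 200 camera calls.

TASK

Lift the small wound tape roll up off its spindle and lower it, without dropping it, onto the stub in front of the edge-check lamp so that it sits flat; let go of it. Then push the lamp's sprung shutter by its upright tab to half of its travel and keep holding it there, because it springs shut: the program finishes while the gripper still holds the shutter half open. Leave everything else on the table where it is.

Things in the scene. Friction and masses are not known exactly. Their poses are not given: they have to be found in the camera images.
- roll: The small tape roll to be moved: cream winding on a brown cardboard core, 56 mm outside diameter, 32 mm bore, 24 mm high, about 60 g, axis upright. Origin at the centre of its underside, z up along its axis. At the start it is threaded on the spindle of 'stand'. It is the only ring on that spindle and thicker than the 10 mm black rings; the big tape roll (100 mm) is not meant.
- stand: Fixed spindle stand carrying the tape roll. Round foot 90 mm across, 12 mm high; on it a collar 40 mm across, its top 37 mm above the table, on which the roll rests (roll's top at 61 mm, rim 8 mm over the collar); from there an upright spindle, 22 mm thick with tapered nose, tip 81 mm above the table. Origin at the centre of the foot's underside, z up.
- lamp: Fixed edge-check lamp, turned up to 17 degrees. Base plate 200 (x) by 250 (y) by 12 mm. Grey housing on it at x -95 to -10 mm, full width, top at 95 mm; window and shutter plate on its +x face. The stub's pedestal stands on the +x part. Origin at the centre of the base's underside; x from housing to pedestal, y the shutter's opening direction, z up.
- stub_seat (a point): Centre of the pedestal's top, 42 mm above the table, at (50, -32, 42) mm in the lamp's frame; axes as the lamp. Pedestal 46 mm across, 30 mm high, clear all round. From this point the stub rises 13 mm: 24 mm thick, top 5 mm tapering to 14 mm. The roll fits over it (4 mm clearance all round) until its underside lies on the pedestal, its origin then at this point.
- shutter: The sprung shutter: steel plate on the lamp's +x face with an upright black tab above the housing, 26 (lamp x) by 12 (lamp y) by 34 mm high, 98 to 132 mm above the table, beside it only a 4 mm high flange and the flat top. Origin at the centre of the tab's underside; axes as the lamp. Closed, the tab is at (-35, -32, 98) mm in the lamp's frame. Slides along lamp +y.
- tab_top (a point): Centre of the tab's top, 132 mm above the table; axes as the lamp. In the lamp's frame its y is -32 mm closed, 0 half open, +32 mm fully open (64 mm travel; three dark lines on the housing's top mark these). A spring pushes it shut: 3.2 N closed, 8.3 N at half, 13.4 N fully open (160 N/m), plus 0.5 N friction; let go, it closes by itself.
- ring_stand: Another fixed spindle stand, the same as 'stand', carrying two black rings; not part of the job.
- ring_a: Bystander, leave it alone: a flat black moulded ring, 50 mm across, 32 mm bore, 10 mm high; origin at the centre of its underside. Lower ring on ring_stand.
- ring_b: Bystander, leave it alone: a flat black moulded ring, 50 mm across, 32 mm bore, 10 mm high; origin at the centre of its underside. Upper ring on ring_stand.
- ring_c: Bystander, leave it alone: a flat black moulded ring, 50 mm across, 32 mm bore, 10 mm high; origin at the centre of its underside. Lies on the lamp's base plate, at the +y side of the pedestal, about 110 mm from it.
- ring_d: Bystander, leave it alone: a flat black moulded ring, 50 mm across, 32 mm bore, 10 mm high; origin at the centre of its underside. Lies on the table beyond ring_stand.
- marker: Bystander, leave it alone: white and blue marker pen, 135 by 13 by 13 mm, lying along y on the table on the robot's side of 'stand'; origin under its middle.
- phone: Bystander, leave it alone: black phone, 75 by 155 by 9 mm, lying near the robot; origin at the centre of its underside.
- big_roll: Bystander, leave it alone: big tape roll, 100 mm across, 48 mm high, lying at the back of the table; origin at the centre of its underside.
There are look-alikes about, which are no part of the job. Leave any orange or pink look-alike of the roll alone.

How it is judged:
By the outcome, as a careful person would: the job done as asked, in the order asked, and still so for the second after the job is handed in, while the arm keeps its last pose, push and grip.
It also fails if it takes over 61 s, if anything falls off the work surface, if the arm or the gripper's body presses on something with over 40 N, if the wrist force passes 120 N, or if a joint passes its speed limit or range.

## Working session

There is one attempt and no reset: what is moved stays moved. The work goes in short steps, Python scripts to look and compute and a shell command to move; the robot and the scene stay as the last step left them, time stands still between calls to the robot, and variables do not carry over. Pictures are saved under pics/ and viewed, at most 14 in all, crops included, and the job is handed in when it is done.

```bash
mkdir -p pics; cat > h.py <<'E'
import numpy as np, cv2
from bench import arm
from scipy.spatial.transform import Rotation as R
def grab(n,f):
    d=arm.get_image(n); cv2.imwrite(f'pics/{f}.png',d['image'][:,:,::-1]); np.save(f'pics/{f}.npy',{k:np.array(v) for k,v in d.items()},allow_pickle=True); return d
def load(f): return np.load(f'pics/{f}.npy',allow_pickle=True).item()
def rot(d):
    r=np.array(d['rotation'],float); return r if r.shape==(3,3) else R.from_quat(r).as_matrix()
def ray(d,u,v,fish=False):
    a=np.array([(u-d['cx'])/d['fx'],(v-d['cy'])/d['fy']])
    if fish:
        t=np.linalg.norm(a); c=np.r_[a/max(t,1e-9)*np.sin(t),np.cos(t)]
    else: c=np.r_[a,1]
    return rot(d)@c
def atz(d,u,v,z,fish=False):
    r=ray(d,u,v,fish); p=np.array(d['xyz'],float); return p+r*(z-p[2])/r[2]
def proj(d,P,fish=False):
    c=rot(d).T@(np.array(P,float)-np.array(d['xyz'],float))
    if fish:
        t=np.arctan2(np.hypot(c[0],c[1]),c[2]); k=t/np.hypot(c[0],c[1]); return np.array([d['cx']+d['fx']*k*c[0],d['cy']+d['fy']*k*c[1]])
    return np.array([d['cx']+d['fx']*c[0]/c[2],d['cy']+d['fy']*c[1]/c[2]])
E
python3 - <<'E'
from h import *
for n in ['scene','side','wrist']:
    d=grab(n,n+'0'); print(n,d['fx'],d['cx'],d['cy'],d['xyz'],np.round(rot(d),3).tolist())
s=arm.read_state(); print({k:np.round(v,3).tolist() for k,v in s.items()})
E
```

```text
scene 561.4564706631488 316.29149476792986 241.21668882051497 [1243.18416482  820.30911131 1045.08019032] [[-0.767, 0.418, -0.487], [0.642, 0.504, -0.578], [0.004, -0.756, -0.655]]
side 489.29980126547065 317.58758090506313 241.88514493566365 [353.14779746 684.32196766 912.09132377] [[-0.965, -0.207, 0.161], [-0.262, 0.713, -0.65], [0.02, -0.669, -0.743]]
wrist 371.64829954431775 311.3000636188226 236.03833418189006 [264.71780126 569.00784637 374.15192606] [[-0.321, -0.914, -0.249], [-0.947, 0.31, 0.082], [0.002, 0.262, -0.965]]
{'clock': 0.15, 'joints': [1.502, 0.385, 0.007, -0.0, -1.194, -0.259], 'joint_vel': [0.0, -0.003, 0.004, 0.002, 0.0, 0.001], 'joint_efforts': [-0.0, -39.268, 18.858, 4.189, -0.003, 0.0], 'position': [201.067, 591.352, 255.463], 'ee_rot': [0.987, -0.163, -0.0, 0.001], 'contact_force': [0.14, 0.552, -0.544], 'wrist_torque': [-0.024, 0.004, -0.058], 'grasp_force': 0.0, 'gripper_width': 85.223}
```

View pics/scene0.png

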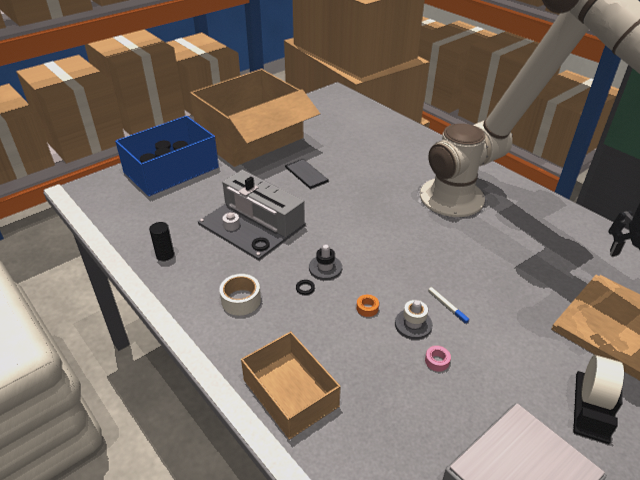

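View pics/wrist0.png

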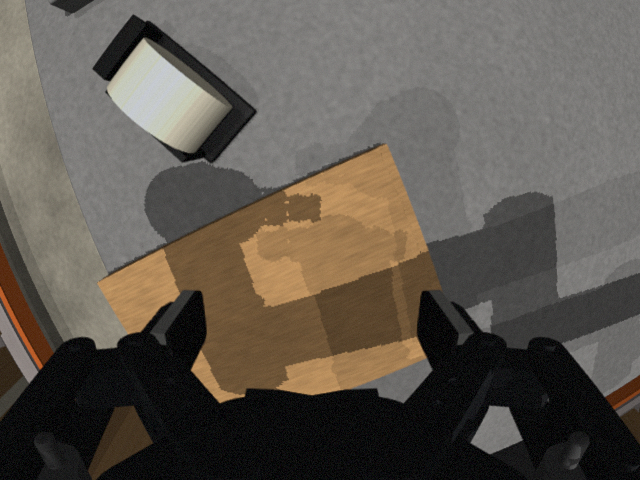

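View pics/side0.png

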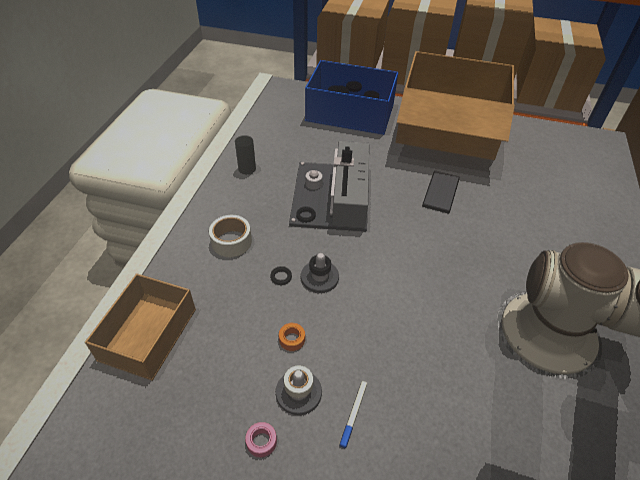

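The scene and side views show the roll on its stand at scene (416,309) / side (298,378). The lamp is at scene (250,215) / side (333,185), and the orange and pink decoys lie beside the stand. I'll zoom in on these for exact pixels.

```bash
python3 - <<'E'
import cv2,numpy as np
s=cv2.imread('pics/scene0.png');t=cv2.imread('pics/side0.png')
def c(i,x,y,w,h,k): return cv2.resize(i[y:y+h,x:x+w],None,fx=k,fy=k,interpolation=cv2.INTER_CUBIC)
o=np.zeros((600,800,3),np.uint8)
a=c(s,192,165,120,100,3.3333); o[:a.shape[0],:a.shape[1]]=a
a=c(t,285,135,100,100,3.3333); o[:a.shape[0],400:400+a.shape[1]]=a
a=c(s,386,285,60,60,4); o[340:580,:240]=a
a=c(t,268,355,60,60,4); o[340:580,400:640]=a
cv2.imwrite('pics/c1.png',o)
E
```

```text
(no output)
```

View pics/c1.png

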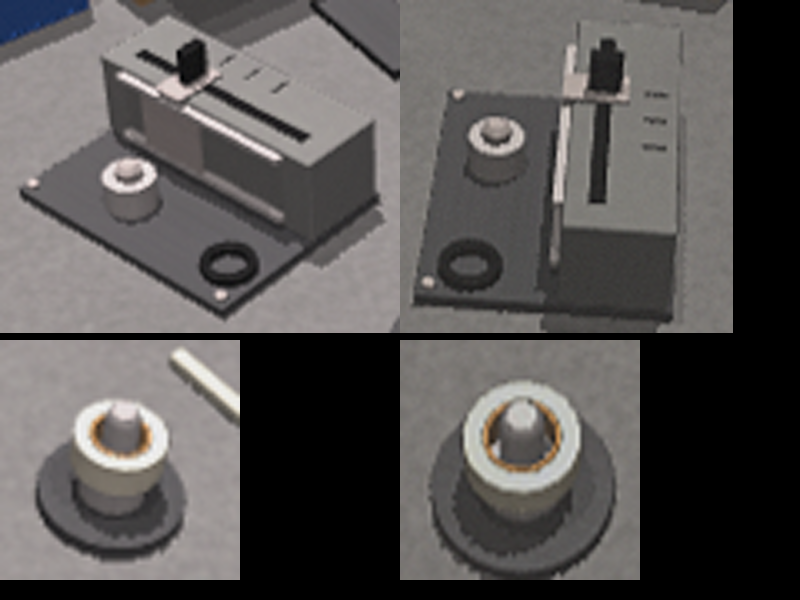

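```bash
cat > lamp.py <<'E'
from h import *
from scipy.optimize import least_squares
S,T=load('scene0'),load('side0')
a=lambda x,y:(192+x/3.3333,165+y/3.3333); b=lambda x,y:(285+(x-400)/3.3333,135+y/3.3333)
obs=[(S,a(22,187),(100,-125,12)),(S,a(224,310),(100,125,12)),(S,a(377,195),(-100,125,12)),(S,a(102,55),(-10,-125,95)),(S,a(305,164),(-10,125,95)),(S,a(374,122),(-95,125,95)),(S,a(128,165),(50,-32,55)),(S,a(131,176),(50,-32,42)),
(T,b(450,92),(100,-125,12)),(T,b(415,298),(100,125,12)),(T,b(567,230),(-10,125,95)),(T,b(677,232),(-95,125,95)),(T,b(683,28),(-95,-125,95)),(T,b(496,126),(50,-32,55)),(T,b(496,136),(50,-32,42))]
def w(p,L): return np.r_[p[:2]+R.from_euler('z',p[2]).as_matrix()[:2,:2]@np.array(L[:2]),L[2]]
if __name__=='__main__':
    f=lambda p:np.concatenate([proj(d,w(p,L))-u for d,u,L in obs])
    best=min((least_squares(f,[*atz(S,250,215,40)[:2],y],loss='soft_l1') for y in (0,1.57,3.14,-1.57)),key=lambda r:r.cost)
    p=best.x; print(p,np.degrees(p[2])); print(np.round(f(p).reshape(-1,2),1).tolist())
    print('seat',w(p,(50,-32,42)),'tab',w(p,(-35,-32,132)),'half',w(p,(-35,0,132)),'tab px',proj(S,w(p,(-35,-32,132))),a(190,42))
    for n,u,v,z in [('roll',(416.3,308.8),(298.4,379),61),('tip',(417.2,300.5),(298.6,370),81)]:
        print(n,atz(S,*u,z),atz(T,*v,z))
E
python3 lamp.py
```

```text
[ 5.60231124e+02 -2.82741647e+02  1.80859141e-01] 10.362465488200842
[[-0.8, -1.3], [-0.1, -1.3], [1.7, -2.2], [-0.2, -1.5], [1.8, -0.7], [1.2, -2.3], [0.4, -1.8], [-0.0, -1.5], [-1.0, -0.1], [-1.2, -0.3], [-2.5, -0.4], [-0.4, 1.6], [-0.8, 0.2], [-0.3, 0.1], [-0.4, 0.8]]
seat [ 615.1715925  -305.22597287   42.        ] tab [ 531.55798347 -320.51532816  132.        ] half [ 525.80199089 -289.03726359  132.        ] tab px [249.88645787 177.3952491 ] (249.00057000570007, 177.60012600126)
roll [486.30469476 287.89278997  61.        ] [481.77252875 282.09752419  61.        ]
tip [480.65839785 282.33694304  81.        ] [483.52491997 274.31330827  81.        ]
```

```bash
python3 -m pendant '[[0,0,0,0,0,-7.3,0.085],[0,0,0,0,0,-7.3,0.085],[0,0,0,0,0,-7.3,0.085],[0,0,0,0,0,-7.3,0.085]]'; python3 -m pendant '[[0.0222,0.0353,0.004,0,0,0,0.085],[0.0222,0.0353,0.004,0,0,0,0.085],[0.0222,0.0353,0.004,0,0,0,0.085],[0.0222,0.0353,0.004,0,0,0,0.085],[0.0222,0.0353,0.004,0,0,0,0.085],[0.0222,0.0353,0.004,0,0,0,0.085],[0.0222,0.0353,0.004,0,0,0,0.085],[0.0222,0.0353,0.004,0,0,0,0.085],[0.0222,0.0353,0.004,0,0,0,0.085],[0.0222,0.0353,0.004,0,0,0,0.085],[0,0,0,0,0,0,0.085],[0,0,0,0,0,0,0.085]]'
python3 - <<'E'
from h import *
grab('wrist','w1'); s=arm.read_state(); print(s['position'],R.from_quat(s['ee_rot']).as_matrix().round(3).tolist(),s['contact_force'],s['clock'])
E
```

```text
clock: 0.55
position: [201.1, 591.5, 255.8]
ee_rot: [0.996, 0.093, -0.0, 0.0]
contact_force: [-0.1, -0.8, 0.9]
gripper_width: 85.0
grasp_force: 0.0
clock: 1.75
position: [483.7, 283.7, 215.8]
ee_rot: [0.996, 0.09, -0.0, 0.0]
contact_force: [0.2, -0.2, -0.0]
gripper_width: 84.7
grasp_force: 0.0
[483.32457827 284.54260798 216.08420945] [[0.984, 0.18, -0.0], [0.18, -0.984, -0.0], [-0.0, 0.0, -1.0]] [-0.30209746  0.37204154 -0.6087197 ] 1.8
```

View pics/w1.png

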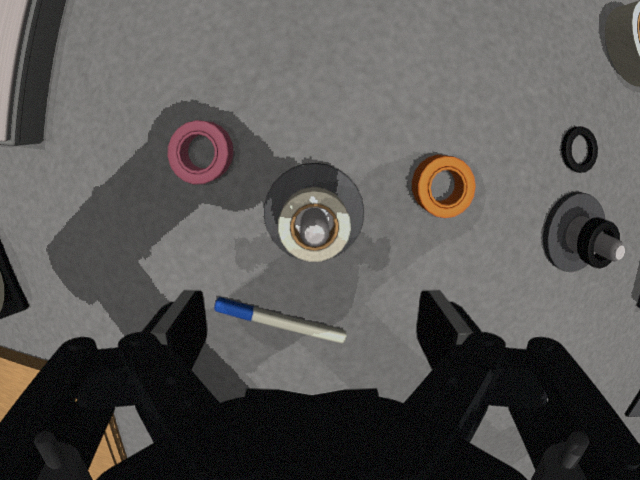

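The wrist view shows the cream roll on its spindle, top ring centred at about (314,225) and spindle tip at (314,234). The orange and pink decoys are well clear of it.

```bash
python3 - <<'E'
from h import *
d=load('w1')
print(d['xyz'],proj(d,(483.5,284.3,216-(-0)),True))
L=[(278,225),(351,225),(314,262),(314.5,188)]
for u in L+[(314.5,225)]: print(u,atz(d,*u,61,True).round(1))
print('tip',atz(d,314,234,81,True).round(1),'foot',atz(d,314,213,12,True).round(1))
E
```

```text
[549.90995741 294.4682642  334.56226404] [305.65991862 328.67685113]
(278, 225) [480.6 307.2  61. ]
(351, 225) [490.6 252.7  61. ]
(314, 262) [456.4 275.   61. ]
(314.5, 188) [513.3 285.1  61. ]
(314.5, 225) [485.6 280.   61. ]
tip [483.8 280.2  81. ] foot [484.7 279.8  12. ]
```

```bash
python3 -m pendant '[[0.0007,0.0045,0.032,0,0,0,0.085],[0,0,0.032,0,0,0,0.085],[0,0,0.032,0,0,0,0.085],[0,0,0.03,0,0,0,0.085],[0,0,0.02,0,0,0,0.085],[0,0,0.015,0,0,0,0.085],[0,0,0,0,0,0,0.085],[0,0,0,0,0,0,0.085]]'
python3 -m pendant '[[0,0,0,0,0,0,0.07],[0,0,0,0,0,0,0.065],[0,0,0,0,0,0,0.06],[0,0,0,0,0,0,0.055],[0,0,0,0,0,0,0.045],[0,0,0,0,0,0,0.04],[0,0,0,0,0,0,0.04],[0,0,0,0,0,0,0.04]]'
```

```text
clock: 2.6
position: [484.6, 281.5, 55.7]
ee_rot: [0.996, 0.092, 0.0, -0.0]
contact_force: [-1.0, -0.1, 1.4]
gripper_width: 85.0
grasp_force: 0.0
clock: 3.4
position: [485.2, 280.7, 56.6]
ee_rot: [0.996, 0.091, 0.001, -0.0]
contact_force: [-2.3, 0.6, 5.8]
gripper_width: 54.2
grasp_force: 62.1
```

```bash
python3 -m pendant '[[0,0,-0.005,0,0,0,0.04],[0,0,-0.01,0,0,0,0.04],[0,0,-0.015,0,0,0,0.04],[0,0,-0.02,0,0,0,0.04],[0,0,-0.02,0,0,0,0.04],[0,0,-0.02,0,0,0,0.04],[0,0,-0.02,0,0,0,0.04],[0,0,-0.015,0,0,0,0.04],[0,0,-0.005,0,0,0,0.04],[0,0,0,0,0,0,0.04]]'
python3 - <<'E'
from h import *
s=arm.read_state();p=s['position'];print(p,s['gripper_width'],s['contact_force'],s['grasp_force'])
M=R.from_quat(s['ee_rot']).as_matrix(); print(M.T@(np.array([615.2,-305.2,p[2]])-p))
E
```

```text
clock: 4.4
position: [485.0, 280.5, 186.2]
ee_rot: [0.996, 0.091, 0.001, -0.001]
contact_force: [-0.5, 0.4, -0.8]
gripper_width: 54.0
grasp_force: 63.1
[485.00265603 280.48595906 186.1628901 ] 54.00763782065211 [-0.49419818  0.35589548 -0.76662344] 63.11394598335028
[ 22.25044644 599.56974915  -0.65157716]
```

```bash
python3 -m pendant '[[0,0.015,0,0,0,0,0.04],[0.001,0.03,0,0,0,0,0.04],[0.002,0.035,0,0,0,0,0.04],[0.002,0.035,0,0,0,0,0.04],[0.002,0.035,0,0,0,0,0.04],[0.002,0.035,0,0,0,0,0.04],[0.002,0.035,0,0,0,0,0.04],[0.002,0.035,0,0,0,0,0.04],[0.002,0.035,0,0,0,0,0.04],[0.002,0.035,0,0,0,0,0.04],[0.001,0.035,0,0,0,0,0.04],[0.001,0.035,0,0,0,0,0.04]]' && python3 -m pendant '[[0.001,0.035,0,0,0,0,0.04],[0.001,0.035,0,0,0,0,0.04],[0.001,0.035,0,0,0,0,0.04],[0.001,0.035,0,0,0,0,0.04],[0,0.03,0,0,0,0,0.04],[0,0.02,0,0,0,0,0.04],[0,0.015,0,0,0,0,0.04],[0,0,0,0,0,0,0.04],[0,0,0,0,0,0,0.04]]'
python3 - <<'E'
from h import *
grab('wrist','w2');grab('side','s2'); s=arm.read_state(); print(s['position'],R.from_quat(s['ee_rot']).as_matrix().round(3).tolist(),s['gripper_width'])
E
```

```text
clock: 5.6
position: [574.0, -106.8, 184.0]
ee_rot: [0.996, 0.09, -0.001, -0.0]
contact_force: [0.5, 0.3, -0.6]
gripper_width: 53.6
grasp_force: 63.2
clock: 6.5
position: [615.3, -305.5, 184.4]
ee_rot: [0.996, 0.091, -0.001, -0.0]
contact_force: [0.4, -0.1, -1.1]
gripper_width: 53.9
grasp_force: 63.2
[ 615.72111851 -304.71175055  185.11499843] [[0.983, 0.182, -0.001], [0.182, -0.983, 0.0], [-0.001, -0.001, -1.0]] 54.24069715815729
```

View pics/w2.png

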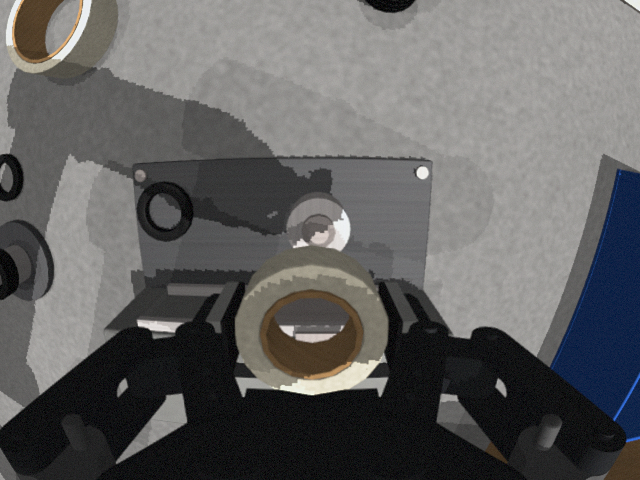

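The wrist view shows the held roll at (312,325) and the pedestal with its stub at about (318,228). The base's far corners are at (134,164) and (432,160), and all is clear around the pedestal.

```bash
python3 - <<'E'
from h import *
d=load('w2')
print('stubtop',atz(d,319,231,55,True).round(1))
for u in [(287,228),(350,228)]: print(atz(d,*u,42,True).round(1))
c=cv2.resize(cv2.imread('pics/w2.png')[180:400,220:420],None,fx=2.7,fy=2.7,interpolation=cv2.INTER_CUBIC); cv2.imwrite('pics/c2.png',c)
a,b=atz(d,134,162,12,True),atz(d,432,159,12,True); print(a,b,np.linalg.norm(a-b),np.degrees(np.arctan2(a[1]-b[1],a[0]-b[0]))-90)
E
```

```text
stubtop [ 619.4 -311.5   55. ]
[ 614.2 -289.1   42. ]
[ 622.5 -334.1   42. ]
[ 639.82312143 -150.34348202   12.        ] [ 684.37368622 -393.07210123   12.        ] 246.7831748831796 10.40034864339431
```

View pics/c2.png

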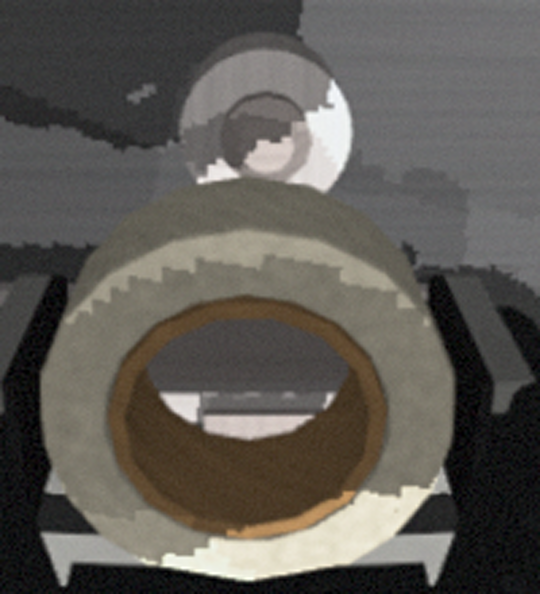

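```bash
python3 - <<'E'
from h import *
from scipy.optimize import least_squares
d=load('w2'); q=lambda x,y:(220+x/2.7,180+y/2.7)
print('ped',atz(d,318.7,229,42,True).round(1),'shoulder',atz(d,*q(263,134),50,True).round(1))
t=np.linspace(0,2*np.pi,721)
def ext(c,z,r=28):
    P=np.array([proj(d,(c[0]+r*np.cos(a),c[1]+r*np.sin(a),z),True) for a in t]); return np.array([P[:,0].min(),P[:,0].max(),P[:,1].min(),P[:,1].max()])
for z in (187,189.5,192): 
  m=np.array([q(41,0)[0],q(455,0)[0],q(0,232)[1],q(0,580)[1]])
  o=least_squares(lambda c:ext(c,z)-m,[615,-305],diff_step=1e-4);print(z,o.x,(ext(o.x,z)-m).round(1))
  m=np.array([q(108,0)[0],q(387,0)[0],q(0,296)[1],q(0,540)[1]])
  o=least_squares(lambda c:ext(c,z,16)-m,[615,-305],diff_step=1e-4);print(z,'bore',o.x,(ext(o.x,z,16)-m).round(1))
E
```

```text
ped [ 617.6 -311.9   42. ] shoulder [ 618.9 -310.5   50. ]
187 [ 613.17955969 -307.52820243] [-0.4  0.4 -1.2  1.9]
187 bore [ 613.91318678 -307.32070796] [ 7.2 -7.2  6.  -8.6]
189.5 [ 614.34996621 -307.30980604] [-2.   2.  -2.   3.6]
189.5 bore [ 615.27765413 -307.06751405] [ 6.3 -6.3  5.3 -7.6]
192 [ 615.51046243 -307.09329282] [-3.6  3.6 -2.9  5.4]
192 bore [ 616.63845024 -306.81500192] [ 5.3 -5.3  4.6 -6.7]
```

```bash
python3 -m pendant '[[0.0021,0.005,0.02,0,0,0,0.04],[0,0,0.025,0,0,0,0.04],[0,0,0.025,0,0,0,0.04],[0,0,0.015,0,0,0,0.04],[0,0,0.008,0,0,0,0.04],[0,0,0,0,0,0,0.04],[0,0,0,0,0,0,0.04]]'
python3 - <<'E'
from h import *
s=grab('side','s3');w=grab('wrist','w3');c=grab('scene','c3'); print(arm.read_state()['position'])
f=lambda n,x,y,a,b,k:cv2.resize(cv2.imread(f'pics/{n}.png')[y:y+b,x:x+a],None,fx=k,fy=k,interpolation=cv2.INTER_CUBIC)
o=np.zeros((600,800,3),np.uint8); o[:300,:400]=f('s3',280,130,100,75,4);o[:300,400:]=f('c3',190,165,100,75,4); o[300:,:400]=f('w3',210,180,200,150,2)
cv2.imwrite('pics/c4.png',o)
E
```

```text
clock: 7.3
position: [619.8, -310.2, 93.5]
ee_rot: [0.996, 0.091, 0.001, 0.001]
contact_force: [0.6, -1.0, -0.5]
gripper_width: 54.7
grasp_force: 63.2
[ 619.69067328 -310.33667863   93.78688507]
```

View pics/c4.png

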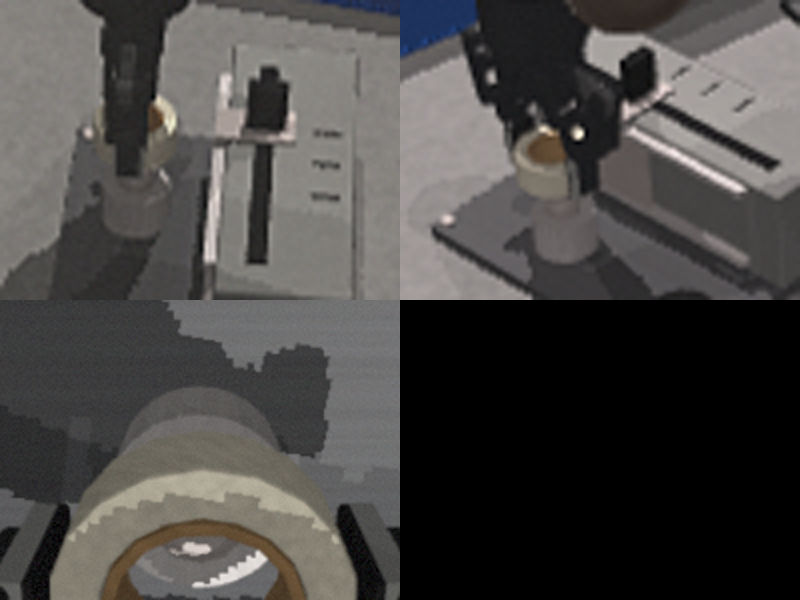

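Zoomed views show the held roll just above the stub. The side view has the roll at 137 against the pedestal at 136, and in the scene view the roll's left edge is at 512 with the pedestal spanning 533–600.

```bash
python3 - <<'E'
from h import *
from scipy.optimize import least_squares
t=np.linspace(0,2*np.pi,361)
def ed(d,c,r,z,fi=False):
    P=np.array([proj(d,(c[0]+r*np.cos(a),c[1]+r*np.sin(a),z),fi) for a in t]); return P[:,0].min(),P[:,0].max(),P[:,1].min(),P[:,1].max()
S,C,W=load('s3'),load('c3'),load('w3')
zt=98.
def fr(c): # roll
    s=ed(S,c,28,zt);k=ed(C,c,28,zt);w=ed(W,c,28,zt,True)
    return [s[0]-(280+97/4),s[1]-(280+178/4),k[0]-(190+112/4),w[0]-(210+50/2),w[1]-(210+357/2)]
def fp(c):
    s=ed(S,c,23,42);k=ed(C,c,23,40);w=ed(W,c,23,42,True)
    return [s[0]-(280+102/4),s[1]-(280+170/4),k[0]-(190+133/4),k[1]-(190+200/4),w[0]-(210+122/2),w[1]-(210+280/2), w[2]-(180+87/2)]
for f in(fr,fp):
    o=least_squares(f,[618,-310],diff_step=1e-4);print(o.x.round(1),np.round(f(o.x),1))
print(ed(W,(619,-311),23,42,True))
E
```

```text
[ 614.8 -312.8] [-0.2  0.7 -0.  -0.4  0.4]
[ 622.6 -310.7] [-2.6 -2.8 -3.2 -3.9 -7.6  6.8  2.4]
(np.float64(262.9220233392237), np.float64(355.77460875270555), np.float64(233.33517345534847), np.float64(319.6425924356422))
```

```bash
python3 - <<'E'
from h import *
from scipy.optimize import least_squares
t=np.linspace(0,2*np.pi,361)
def ed(d,c,r,z,fi=False):
    P=np.array([proj(d,(c[0]+r*np.cos(a),c[1]+r*np.sin(a),z),fi) for a in t]); return P[:,0].min(),P[:,0].max(),P[:,1].min(),P[:,1].max()
S,C,W=load('s3'),load('c3'),load('w3')
fr=lambda c:[*np.subtract(ed(S,c,28,98)[:2],(280+97/4,280+178/4)),ed(C,c,28,98)[0]-(190+112/4)]
fp=lambda c:[*np.subtract(ed(S,c,23,35)[:2],(280+102/4,280+170/4)),*np.subtract(ed(C,c,23,35)[:2],(190+133/4,190+200/4))]
fw=lambda c:[ed(W,c,23,42,True)[2]-(180+87/2)]
for f in(fr,fp):
    o=least_squares(f,[618,-310],diff_step=1e-4);print(o.x.round(1),np.round(f(o.x),1),fw(o.x))
print('tcp proj',arm.read_state()['position'])
E
```

```text
[ 615.2 -312. ] [-0.5  0.5 -0. ] [np.float64(17.800903253225925)]
[ 613.8 -306.6] [ 0.1 -0.1  0.3 -0.3] [np.float64(18.542271201429003)]
tcp proj [ 619.69067328 -310.33667863   93.78688507]
```

```bash
python3 -m pendant '[[0,-0.0015,0.008,0,0,0,0.04],[0,0,0.007,0,0,0,0.04],[0,0,0.003,0,0,0,0.04],[0,0,0,0,0,0,0.04],[0,0,0,0,0,0,0.04]]'; python3 -m pendant '[[0,0,0.002,0,0,0,0.04],[0,0,0.002,0,0,0,0.04],[0,0,0,0,0,0,0.04]]';python3 -m pendant '[[0,0,0.002,0,0,0,0.04],[0,0,0.001,0,0,0,0.04],[0,0,0,0,0,0,0.04]]'
```

```text
clock: 7.95
position: [618.7, -308.7, 74.1]
ee_rot: [0.996, 0.091, -0.0, 0.0]
contact_force: [1.0, 0.4, -0.2]
gripper_width: 54.2
grasp_force: 63.2
clock: 8.25
position: [618.5, -308.6, 70.0]
ee_rot: [0.996, 0.091, -0.0, -0.0]
contact_force: [0.0, 0.5, -0.1]
gripper_width: 54.5
grasp_force: 63.2
clock: 8.55
position: [618.6, -308.6, 67.1]
ee_rot: [0.996, 0.091, -0.0, -0.0]
contact_force: [0.8, -0.5, -0.4]
gripper_width: 54.3
grasp_force: 63.2
```

```bash
python3 -m pendant '[[0,0,0.002,0,0,0,0.04],[0,0,0.001,0,0,0,0.04],[0,0,0,0,0,0,0.04]]'; python3 -m pendant '[[0,0,0.001,0,0,0,0.04],[0,0,0.001,0,0,0,0.04],[0,0,0,0,0,0,0.04]]';python3 -m pendant '[[0,0,0.0007,0,0,0,0.04],[0,0,0,0,0,0,0.04]]'
```

```text
clock: 8.85
position: [618.6, -308.6, 64.0]
ee_rot: [0.996, 0.091, -0.0, -0.0]
contact_force: [-0.6, -0.5, -0.1]
gripper_width: 54.2
grasp_force: 63.2
clock: 9.15
position: [618.6, -308.6, 62.1]
ee_rot: [0.996, 0.091, -0.0, -0.0]
contact_force: [0.2, 0.3, -0.9]
gripper_width: 54.5
grasp_force: 63.2
clock: 9.35
position: [618.8, -308.7, 61.8]
ee_rot: [0.996, 0.091, 0.0, 0.0]
contact_force: [-0.7, 0.1, -0.1]
gripper_width: 54.6
grasp_force: 63.3
```

```bash
python3 - <<'E'
from h import *
s=grab('side','s4');w=grab('wrist','w4');c=grab('scene','c5'); print(arm.read_state()['position'])
f=lambda n,x,y,a,b,k:cv2.resize(cv2.imread(f'pics/{n}.png')[y:y+b,x:x+a],None,fx=k,fy=k,interpolation=cv2.INTER_CUBIC)
o=np.zeros((600,800,3),np.uint8); o[:300,:400]=f('s4',280,130,100,75,4);o[:300,400:]=f('c5',190,165,100,75,4); o[300:,:400]=f('w4',210,180,200,150,2)
cv2.imwrite('pics/c6.png',o)
E
```

```text
[ 618.75663749 -308.66708171   61.74047564]
```

View pics/c6.png

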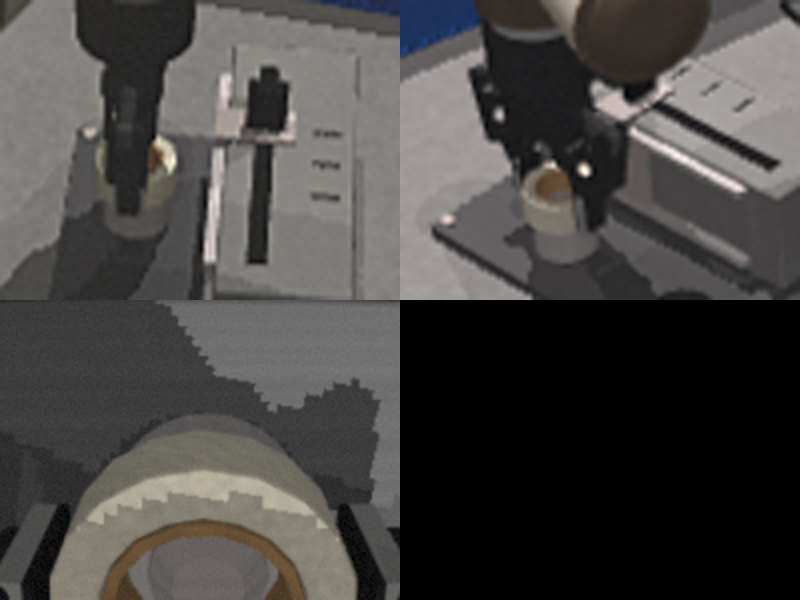

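The stub, at wrist-crop (208,570), is inside the bore, centred at about (203,…). The roll is sitting just above the pedestal, so I'll ease it down to contact.

```bash
python3 -m pendant '[[0,0,0.0007,0,0,0,0.04],[0,0,0,0,0,0,0.04]]'; python3 -m pendant '[[0,0,0.0007,0,0,0,0.04],[0,0,0,0,0,0,0.04]]'; python3 -m pendant '[[0,0,0.0005,0,0,0,0.04],[0,0,0,0,0,0,0.04]]'
```

```text
clock: 9.7
position: [618.8, -308.7, 61.7]
ee_rot: [0.996, 0.091, 0.0, 0.0]
contact_force: [-2.0, -0.3, 5.3]
gripper_width: 54.2
grasp_force: 63.6
clock: 9.9
position: [618.8, -308.7, 61.7]
ee_rot: [0.996, 0.091, 0.0, 0.0]
contact_force: [-3.0, 1.3, 6.9]
gripper_width: 54.5
grasp_force: 63.9
clock: 10.1
position: [618.8, -308.7, 61.7]
ee_rot: [0.996, 0.091, 0.0, 0.0]
contact_force: [-3.9, 2.0, 9.0]
gripper_width: 54.5
grasp_force: 64.1
```

```bash
python3 -m pendant '[[0,0,-0.001,0,0,0,0.058],[0,0,0,0,0,0,0.062],[0,0,0,0,0,0,0.068],[0,0,0,0,0,0,0.074],[0,0,0,0,0,0,0.074],[0,0,0,0,0,0,0.074]]'; python3 -m pendant '[[0,0,-0.01,0,0,0,0.074],[0,0,-0.015,0,0,0,0.074],[0,0,-0.025,0,0,0,0.074],[0,0,-0.025,0,0,0,0.074],[0,0,-0.025,0,0,0,0.074],[0,0,-0.02,0,0,0,0.074],[0,0,-0.01,0,0,0,0.074],[0,0,0,0,0,0,0.05],[0,0,0,0,0,0,0.05]]'
python3 - <<'E'
from h import *
s=grab('side','s5');w=grab('wrist','w5');c=grab('scene','c7'); print(arm.read_state()['position'])
f=lambda n,x,y,a,b,k:cv2.resize(cv2.imread(f'pics/{n}.png')[y:y+b,x:x+a],None,fx=k,fy=k,interpolation=cv2.INTER_CUBIC)
o=np.zeros((600,800,3),np.uint8); o[:225,:300]=f('s5',280,130,100,75,3);o[225:450,:300]=f('c7',190,165,100,75,3); o[:375,300:]=f('w5',120,150,400,300,1.25)
cv2.imwrite('pics/c8.png',o)
E
```

```text
clock: 10.7
position: [618.6, -308.6, 60.5]
ee_rot: [0.996, 0.091, -0.0, -0.0]
contact_force: [-0.4, -1.2, 0.8]
gripper_width: 74.3
grasp_force: 0.0
clock: 11.6
position: [618.3, -308.4, 190.3]
ee_rot: [0.996, 0.091, -0.0, -0.0]
contact_force: [0.1, -0.2, 0.0]
gripper_width: 50.1
grasp_force: 0.0
[ 618.06106558 -308.42084259  189.12645394]
```

View pics/c8.png

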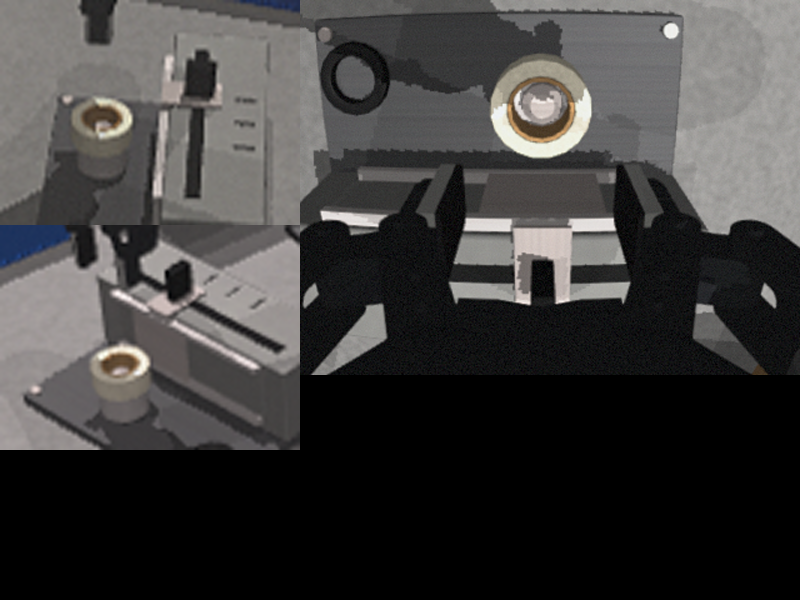

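The roll sits flat on the pedestal, released, with the stub in its bore (wrist crop 541,102). The tab is at (542,282), in line with the stub along lamp x, so I'll move 85 mm along tool -x and straddle it.

```bash
python3 -m pendant '[[-0.015,0,0,0,0,0,0.05],[-0.025,0,0,0,0,0,0.05],[-0.025,0,0,0,0,0,0.05],[-0.015,0,0,0,0,0,0.05],[-0.005,0,0,0,0,0,0.05],[0,0,0,0,0,0,0.05],[0,0,0,0,0,0,0.05]]'
python3 - <<'E'
from h import *
grab('wrist','w6'); d=grab('side','s6'); print(arm.read_state()['position'])
f=lambda n,x,y,a,b,k:cv2.resize(cv2.imread(f'pics/{n}.png')[y:y+b,x:x+a],None,fx=k,fy=k,interpolation=cv2.INTER_CUBIC)
o=np.zeros((600,800,3),np.uint8); o[:300,:400]=f('s6',290,110,100,75,4); o[:400,400:]=f('w6',210,200,200,200,2)
cv2.imwrite('pics/c9.png',o)
E
```

```text
clock: 12.45
position: [535.7, -324.0, 190.4]
ee_rot: [0.996, 0.091, -0.0, 0.0]
contact_force: [0.2, 0.1, -0.1]
gripper_width: 50.2
grasp_force: 0.0
[ 535.85374189 -323.84505256  190.36789901]
```

View pics/c9.png

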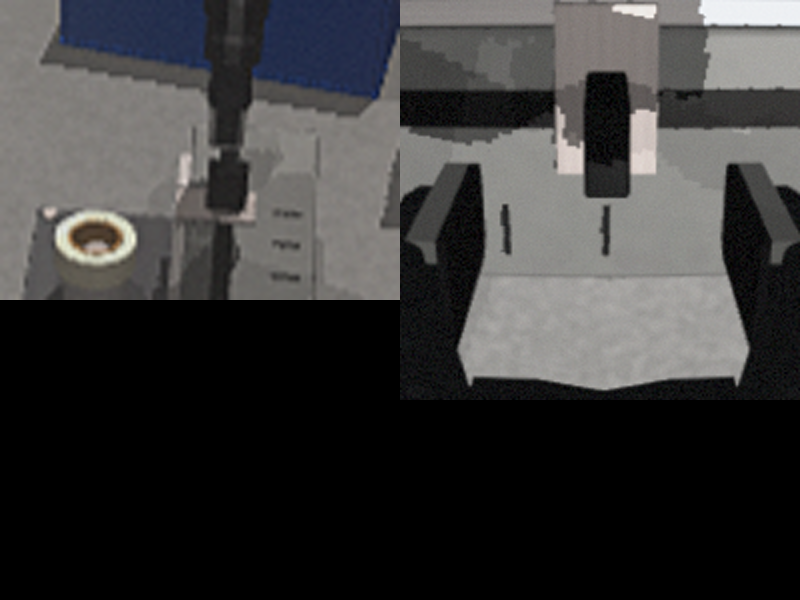

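The wrist view shows the tab centred between the pads: tab at crop x 607, pads centred at 603, no yaw. The closed-mark line is behind it at 605 and the half-mark line at 505. Next I'll descend and close on it.

```bash
python3 -m pendant '[[0,0.001,0.02,0,0,0,0.05],[0,0,0.02,0,0,0,0.05],[0,0,0.012,0,0,0,0.05],[0,0,0.006,0,0,0,0.045],[0,0,0.002,0,0,0,0.035],[0,0,0,0,0,0,0.025],[0,0,0,0,0,0,0.018]]'; python3 -m pendant '[[0,0,0,0,0,0,0.014],[0,0,0,0,0,0,0.01],[0,0,0,0,0,0,0.005],[0,0,0,0,0,0,0.005],[0,0,0,0,0,0,0.005],[0,0,0,0,0,0,0.005]]'
```

```text
clock: 13.25
position: [535.8, -325.2, 131.6]
ee_rot: [0.996, 0.091, 0.001, 0.0]
contact_force: [1.2, -0.5, 0.3]
gripper_width: 17.6
grasp_force: 0.0
clock: 13.85
position: [535.6, -325.0, 131.7]
ee_rot: [0.996, 0.091, 0.001, 0.0]
contact_force: [-0.8, 2.5, 5.7]
gripper_width: 11.3
grasp_force: 60.0
```

```bash
python3 -m pendant '[[0,-0.002,0,0,0,0,0.005],[0,-0.003,0,0,0,0,0.005],[0,-0.004,0,0,0,0,0.005],[0,-0.004,0,0,0,0,0.005],[0,-0.004,0,0,0,0,0.005],[0,-0.004,0,0,0,0,0.005],[0,-0.004,0,0,0,0,0.005],[0,-0.004,0,0,0,0,0.005],[0,-0.003,0,0,0,0,0.005],[0,0,0,0,0,0,0.005],[0,0,0,0,0,0,0.005],[0,0,0,0,0,0,0.005]]'
python3 - <<'E'
from h import *
grab('wrist','w7'); grab('side','s7');grab('scene','c10'); s=arm.read_state(); print(s['position'],s['contact_force'],s['gripper_width'])
f=lambda n,x,y,a,b,k:cv2.resize(cv2.imread(f'pics/{n}.png')[y:y+b,x:x+a],None,fx=k,fy=k,interpolation=cv2.INTER_CUBIC)
o=np.zeros((600,800,3),np.uint8); o[:300,:400]=f('s7',290,120,100,75,4); o[:400,400:]=f('w7',210,200,200,200,2);o[300:,:400]=f('c10',190,150,100,75,4)
cv2.imwrite('pics/c11.png',o)
E
```

```text
clock: 15.05
position: [530.2, -295.2, 131.7]
ee_rot: [0.996, 0.091, 0.001, 0.002]
contact_force: [0.0, -7.3, 4.9]
gripper_width: 11.0
grasp_force: 60.1
[ 530.18094518 -295.24467355  131.69159149] [-0.80838087 -8.02108366  4.0591575 ] 10.95425101179889
```

View pics/c11.png

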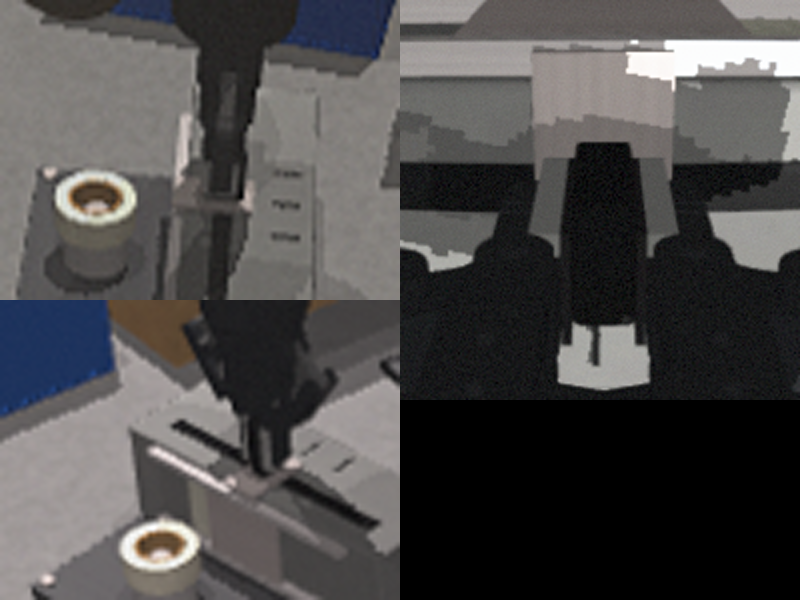

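The tab is between the pads at wrist-crop x 603 and the half-mark line is at 596, about 2 mm further on. That matches the measured 30.3 mm of travel, so I'll add 1.8 mm.

```bash
python3 -m pendant '[[0,-0.001,0,0,0,0,0.005],[0,-0.0008,0,0,0,0,0.005],[0,0,0,0,0,0,0.005],[0,0,0,0,0,0,0.005],[0,0,0,0,0,0,0.005]]'
python3 - <<'E'
from h import *
P=[]
for i in range(6): grab('wrist','w8'); P.append(arm.read_state()['position'])
p=np.mean(P,0); d=p-[535.6,-325.0,131.7]; print(p,np.hypot(d[0],d[1]), d[:2]@[-.18,.984])
E
```

```text
clock: 15.7
position: [529.9, -293.6, 131.7]
ee_rot: [0.996, 0.091, 0.001, 0.002]
contact_force: [0.3, -8.3, 4.3]
gripper_width: 11.4
grasp_force: 60.0
[ 529.88354893 -293.62966475  131.68996419] 31.88692124989085 31.89737108273298
```

The shutter has travelled 31.9 mm and the spring force reads 8.3 N, which matches half open, so I'm handing in.

```bash
python3 -c "
from bench import arm
print(arm.job_done())"
```

```text
the job is handed in; nothing more can be done
None
```

The tape roll is sitting flat on the stub and released, and the gripper is holding the shutter half open (31.9 of 32 mm, 8.3 N on the wrist); I handed the job in at about 16 s.

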